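Lock a moisture trap into the bench air outlet

TASK

Fit the small round moisture trap from the rack to the bench air outlet: push the outlet's spring sleeve all the way down, turn it counter-clockwise so that it stays caught in its notch and let go, press the trap's plug gently but fully home into the mouth, then free the sleeve so that it springs back up and locks the plug. Do not ram the plug, leave nothing else disturbed, and let go of everything at the end.

Things in the scene. Friction and masses are not known exactly. Their poses are not given: they have to be found in the camera images.
- outlet: Bench air outlet, fixed: aluminium block 110 (x) by 80 (y) by 22 mm, origin under its centre, z up. Upright on the origin's axis stands a coupler, mouth up, on a riser screwed up by hand: it stands higher by h, 0 to 14 mm, NOT given, to be found by feel or sight. Heights are above the table; add h. The points on the outlet mark where parts are when h = 0; they do not move with h.
- mouth_low (a point): On the coupler's axis at 82 mm, the height of the mouth's rim if h = 0 (the rim is at 82 mm + h). Axes as the outlet. Brass nose tube, bore 21.6 mm, outside 28 mm. The flat rim is the hard stop for the plug's shoulder. 18 mm below the rim three locking dogs close the bore to any plug while the sleeve is up and clear it with the sleeve 8 mm or more down.
- valve_low (a point): Valve pin's top, 22 mm below the rim (60 mm + h) on the axis. It slides with about 7 N of friction and stays where pushed; the plug's weight alone does not move it. The plug pushes it 14 mm down until its shoulder lies on the rim. Only when the plug is home within about 1 mm do the dogs enter its groove; if not, the released sleeve stays 4 mm or more down.
- sleeve_low (a point): Middle height (61 mm + h) of the steel spring sleeve around the nose, on its axis: 44 mm outside, from 40 to 82 mm + h when up. Ten-sided; two flats face the outlet's +y and -y: grip there, clear of tab and hook. At its lower edge a tab, 8 mm wide, 4 mm thick, sticks out to 32 mm from the axis, along the outlet's +x at turn 0; it must be within 0.1 rad of 0 as the sleeve goes down or up.
- hook_low (a point): Notch of the fixed hook beside the tab: 28 mm from the axis, 0.59 rad from the outlet's +x, 36 mm + h high. The hook spans 0.25 to 1.0 rad, 24 to 35 mm from the axis, top 46 mm + h. Sleeve pushed 10.5 mm or more down: the tab passes under the hook's lip as the sleeve turns counter-clockwise to 0.6 rad (at least 0.54; end stop 0.61). Let go, it rises to 8 mm down and is caught.
- sleeve (a joint): How far the sleeve is pushed down, m: 0 up, 0.008 caught in the notch, 0.012 bottom stop. Its spring pushes up with about 3.5 N at the top, 9.5 N at the bottom. To free it from the notch: push it 2.5 to 4 mm farther down, turn it clockwise 0.6 rad back to turn 0, let it rise.
- sleeve_turn (a joint): Turn of the sleeve, rad, counter-clockwise seen from above: 0 to 0.06 at the start, about 0.59 in the notch. Slight friction, no spring. With the sleeve up, the hook blocks turns over about 0.1.
- plug: The moisture trap, loose, 100 to 200 g: plain round aluminium head 28 mm across, 24 mm tall, small dark hole in its flat top; below it a steel stem 20 mm across, 36 mm long, tip bevelled over 3 mm to 17.4 mm across, groove 14.5 to 21.5 mm from the tip. Origin at the tip, z up the axis: shoulder at 36, top at 60 mm. Stands in a rack hole, shoulder on the rack. Home, its top is 24 mm above the rim.
- rack: Wooden block, fixed, 75 (x) by 210 (y) by 45 mm tall, origin under its centre, with three 22.5 mm through holes at y = -68, 0 and +68 mm, each with a fitting standing in it (which is where differs).
- hex_plug: bystander in the rack: brass blanking plug with a six-sided head 33 mm across the flats and 16 mm tall. Origin at the lower end of its stem line, 36 mm below the head; z up.
- tee_key: bystander in the rack: steel T key, a thin 50 mm crossbar 69 mm above its origin. Origin 36 mm below its round flange; z up.
- statuette: bystander: gilt figure 166 mm tall on a round foot 72 mm across; origin under its centre.
- paint_tin: bystander: closed tin 84 mm across, 95 mm tall; origin under its centre.
- brush_jar: bystander: white jar 68 mm across, 85 mm tall, with brushes up to 190 mm; origin under its centre.
- paint_dish: bystander: white bowl 76 mm across, 30 mm tall; origin under its centre.
- brush: bystander: flat brush lying on the table, 190 mm long, 20 mm thick; origin under its middle.
There are look-alikes about, which are no part of the job. Leave any pink or purple look-alike of the outlet alone.

How it is judged:
By the outcome, as a careful person would: the job done as asked, in the order asked, and still so for the second after the job is handed in, with the robot touching nothing.
It also fails if it takes over 70 s, if anything falls off the work surface, if the arm or the gripper's body presses on something with over 40 N, if the wrist force passes 120 N, or if a joint passes its speed limit or range.

ROBOT

A 7-joint arm with a two-finger parallel gripper is mounted at the origin on the work surface. World frame = base frame: x ahead of the robot, y to its left, z up, the work surface at z = 0. Lengths are in m, angles in degrees, forces in N, time in s.
With the tool pointing down it reaches from about 0.425 to 1.025 m from the base axis. Payload 3.6 kg.
Tool frame: the origin (TCP) lies between the finger pads; the fingertips stand r.tips_ahead ahead of it and the grasp point (between the pads) lies 6 mm ahead of it (r.tips_ahead is the distance from the TCP to the fingertips, in m); z points along the fingers, y is the line along which they close (so a half turn about z gives the same grasp; the last joint's range is limited). The gripper opens to 85 mm and grips with 20 to 120 N. Pads are 22 mm wide; open, the fingers measure 114 mm over their backs; the gripper's body (76 mm by 85 mm) begins 54 mm behind the grasp point. The pads swing forward as they close: fully open they stand 13 mm farther back than shut.
Start: joints at [68.096, 33.873, 2.773, 92.16, -1.908, 54.013, -1.931], TCP at [0.206, -0.695, 0.256] pointing down, gripper open.
Joint ranges: [-153.93, 153.93], [-27.13, 128.08], [-72.61, 78.16], [10.71, 143.7], [-87.88, 267.88], [4.46, 118.87], [-176.78, 176.78]. Speed limits (degrees/s): [147.25, 147.25, 180, 180, 180, 180, 180].

INTERFACE

Orientations are given as [roll, pitch, yaw] about the fixed x, y, z axes, in that order (R = Rz(yaw) Ry(pitch) Rx(roll)).
In Python, from plant import r, vision, workorder gives the robot as it stands.
- The arm moves only by the tool drive_tool, never from a script. Its argument "plan" is a list of rows, each a list of 5 numbers: the opening, from 0 (shut) to 1 (fully open), then the shift along the tool's x, y, z scaled (see below), then the turn about the tool's z scaled (see below). In form: [[gripper, dx, dy, dz, yaw], ...]. A call has exactly 10 rows; each row is the pose to reach, as a shift and turn from the pose commanded when the call began, along the tool's axes at that moment, turning the shorter way round; what a row does not reach only later rows make up. The controller multiplies each number of a shift by 0.08 m and each number of a turn by pi rad. A row lasts 1/10 s, in which the tool goes at most 50 mm and 8.59 degrees, less where a joint would pass 70% of its speed; a pose out of reach is approached as far as the arm can. A call with a number of a shift or a turn outside -1 to 1 is refused whole. A call with a gripper value outside its range is refused whole. The fingers move at their own pace and stop on an object; "grip_force" is the grip in N (left out, the last holds). Time passes only in rows, so rows that repeat a pose let the fingers close, or fill a call up. It gives the time, the measured TCP pose, the force, the opening and the grip force at its end, in the units of the state.
- r.get_state(): the state, without advancing time (a new reading comes with each control period).
- vision.camera(name): name is "side" or "top" or "wrist"; returns a dict with "frame" (400x640x3 uint8, red, green, blue), "range_z" (400x640 float32, m along the optical axis (not along the pixel's ray), 0 where there is no reading), "intrinsics" (3x3 intrinsics, pixels), "k1" (the pictures are not rectified: a ray, as slopes to the right and down, at radius r is drawn at 1 + k1 r^2 times it, then the intrinsics apply), "camera_from_world" (4x4, takes a point from world to camera coordinates); the wrist camera has in their place "T_tool_cam" (4x4, takes a point from camera to tool coordinates, whose origin is the TCP and whose axes are the flange's). Camera axes: x right, y down, z forward; pixel columns grow to the right and rows downward; lengths in m; the calibration is good to about 2 mm. A picture is of the moment at which its call begins: read the wrist's pose just before it.
- workorder.job_done(): hands the job in; it is judged then, once.
The state is a dict: "time": time; "joint_positions": joint angles; "qvel": joint speeds; "tau": joint torques, N m; "tool_pos": TCP position; "tcp_rot": TCP orientation; "contact_force": force on the tool from outside, world axes, zero at the start; "torque": the same for the moment, N m; "grip_width": opening from 0.0 (shut) to 1.0 (fully open); "finger_force": force on a finger pad.
Only numpy, scipy, OpenCV 4.12 (cv2) and the standard library are available. Lean on these libraries where they do the work, as an engineer would, in place of code of your own. Each camera call takes 0.05 s, during which the arm holds its last target. There are 200 camera calls.

## Working session

There is one attempt and no reset: what is moved stays moved. The work goes in short steps, Python scripts to look and compute and a tool call to move; the robot and the scene stay as the last step left them, time stands still between calls to the robot, and variables do not carry over. Pictures are saved under pics/ and viewed, at most 10 in all, crops included, and the job is handed in when it is done.

Besides the shell and the picture viewer there is one more tool, called after "Request:" as name([rows], argument=value, ...), one row to a line, values as JSON. drive_tool: Moves the arm, as the interface text tells. Its arguments: {"type":"object","properties":{"plan":{"type":"array"},"grip_force":{"type":"number"}},"required":["plan"]}

```bash
mkdir -p pics; ls; cat > h.py <<'E'
import numpy as np, cv2
from plant import r, vision, workorder
from scipy.spatial.transform import Rotation as R
def shot(n,save=None):
    s=r.get_state(); c=vision.camera(n)
    if n=="wrist":
        T=np.eye(4);T[:3,:3]=R.from_euler('xyz',s['tcp_rot'],degrees=True).as_matrix();T[:3,3]=s['tool_pos']
        W=T@np.array(c['T_tool_cam'])
    else: W=np.linalg.inv(np.array(c['camera_from_world']))
    K=np.array(c['intrinsics']);k1=c['k1']
    v,u=np.mgrid[0:400,0:640]
    xd=(u-K[0,2])/K[0,0];yd=(v-K[1,2])/K[1,1]
    rd=np.hypot(xd,yd);q=rd.copy()
    for _ in range(30): q=rd/(1+k1*q*q)
    f=np.where(rd>0,q/np.maximum(rd,1e-9),1)
    z=c['range_z']
    P=np.stack([xd*f*z,yd*f*z,z,np.ones_like(z)],-1)@W.T
    P=P[...,:3];P[z==0]=np.nan
    if save: cv2.imwrite('pics/'+save,c['frame'][...,::-1])
    np.savez('last_'+n,P=P,f=c['frame'],W=W,K=K,k1=k1)
    return c['frame'],P,s
E
python3 - <<'E'
from h import *
a,P,s=shot('top','top0.png');print({k:np.round(v,3) for k,v in s.items()},r.tips_ahead)
b,Q,_=shot('side','side0.png')
for n in('top','side'):
    d=np.load(f'last_{n}.npz');print(d['W'].round(3),d['K'],d['k1'])
E
```

```text
pics
{'time': np.float64(0.0), 'joint_positions': array([68.096, 33.926,  2.766, 92.239, -1.91 , 54.013, -1.932]), 'qvel': array([ 0.049, -0.03 , -0.118, -0.075,  0.114, -0.036,  0.01 ]), 'tau': array([-0.0000e+00, -5.4870e+01,  1.5470e+00, -1.9813e+01,  9.0000e-03,
        9.0000e-03, -0.0000e+00]), 'tool_pos': array([ 0.206, -0.694,  0.255]), 'tcp_rot': array([-1.79868e+02,  5.00000e-03,  1.65510e+01]), 'contact_force': array([-0.878,  0.648,  0.395]), 'torque': array([-0.018, -0.043, -0.004]), 'finger_force': np.float64(0.0), 'grip_width': np.float64(1.001)} 0.025
[[-0.006 -0.997  0.076  0.471]
 [-1.     0.007  0.012 -0.024]
 [-0.012 -0.076 -0.997  1.264]
 [ 0.     0.     0.     1.   ]] [[429.8016354    0.         315.97252984]
 [  0.         429.8016354  197.15210788]
 [  0.           0.           1.        ]] -0.036922442819115026
[[-0.995 -0.064  0.081  0.472]
 [-0.103  0.523 -0.846  0.895]
 [ 0.012 -0.85  -0.527  0.638]
 [ 0.     0.     0.     1.   ]] [[457.98075828   0.         316.10907953]
 [  0.         457.98075828 193.25283981]
 [  0.           0.           1.        ]] -0.09036956227506956
```

View pics/top0.png

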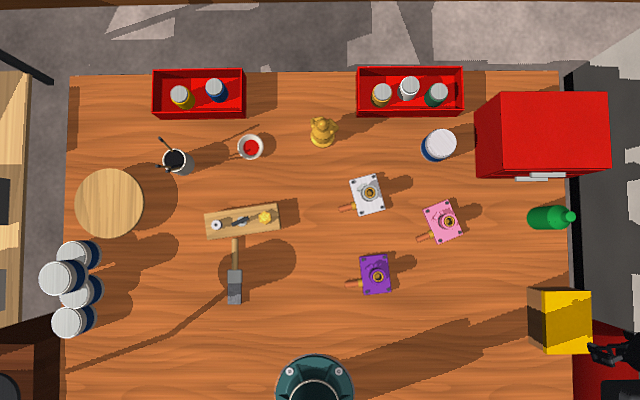

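View pics/side0.png

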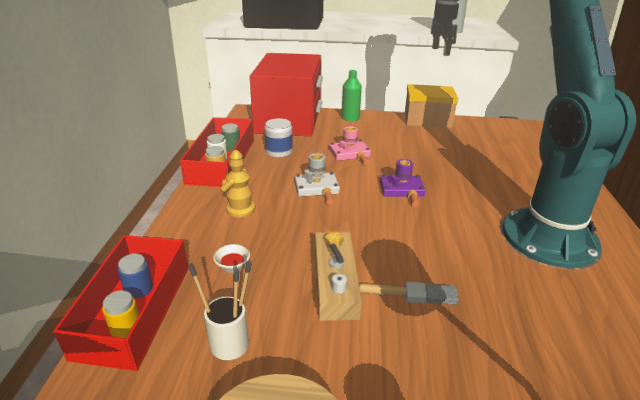

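Top view: silver outlet at (368,194), with pink and purple decoys at (441,221) and (376,274). The rack holds the round trap at (215,224), the T key at (240,220) and the hex plug at (264,216).

```bash
python3 - <<'E'
from h import *
d=np.load('last_top.npz');P=d['P'];f=d['f']
for n,(u,v) in dict(out=(369,193),plug=(215,224),tee=(240,220),hexp=(264,216)).items():
    w=P[v-1:v+2,u-1:u+2].reshape(-1,3);print(n,np.nanmedian(w,0).round(4))
def rect(c,rad,z0,z1):
    m=(np.hypot(P[...,0]-c[0],P[...,1]-c[1])<rad)&(P[...,2]>z0)&(P[...,2]<z1)
    q=P[m][:,:2];(cx,cy),(w,h),a=cv2.minAreaRect((q*1000).astype(np.float32));print(len(q),cx,cy,w,h,a, cv2.boxPoints(((cx,cy),(w,h),a)).round())
c=P[193,369];rect(c,.075,.012,.028)
c=P[220,240];rect(c,.13,.038,.05)
def top(c,rad,z):
    m=(np.hypot(P[...,0]-c[0],P[...,1]-c[1])<rad)&(P[...,2]>z);print(P[m].mean(0).round(4),P[m].max(0),P[m].min(0),m.sum())
top(P[193,369],.04,.07);top(P[224,215],.03,.06)
a=cv2.resize(f[165:225,325:405],None,fx=8,fy=8,interpolation=cv2.INTER_CUBIC)
cv2.imwrite('pics/c1.png',a[...,::-1])
E
```

```text
out [ 0.5716 -0.1579  0.0711]
plug [0.488  0.2714 0.0699]
tee [0.4985 0.2002 0.0754]
hexp [0.5097 0.1358 0.0621]
832 567.2111206054688 -140.87628173828125 110.41189575195312 111.46324157714844 15.11683177947998 [[ 499. -101.]
 [ 528. -209.]
 [ 635. -180.]
 [ 606.  -73.]]
1579 495.16583251953125 202.8616180419922 75.36940002441406 208.9193572998047 8.227904319763184 [[443. 301.]
 [473.  94.]
 [547. 105.]
 [518. 312.]]
[ 0.5707 -0.155   0.09  ] [ 0.59170635 -0.13425274  0.10115792] [ 0.54927583 -0.17726674  0.07001335] 194
[0.486  0.2683 0.0688] [0.49916715 0.28321285 0.07370561] [0.4740293  0.25517634 0.06139327] 83
```

View pics/c1.png

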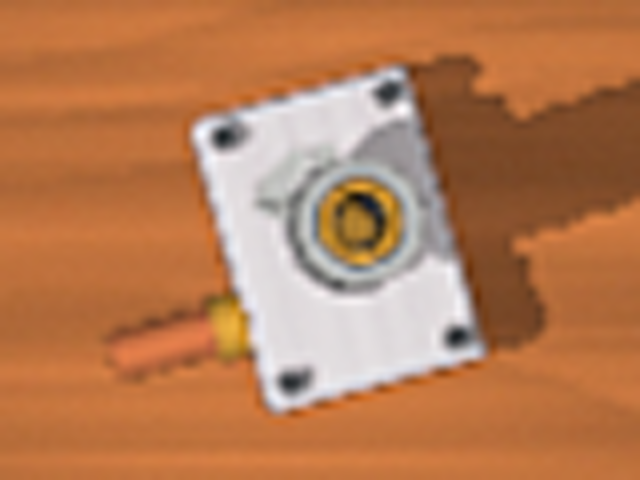

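Request:
drive_tool([
  [1, 0.15, -0.12, 0, 0],
  [1, 0.3, -0.25, 0, 0],
  [1, 0.45, -0.37, 0, 0],
  [1, 0.6, -0.49, 0, 0],
  [1, 0.75, -0.62, 0, 0],
  [1, 0.9, -0.74, 0, 0],
  [1, 1, -0.82, 0, 0],
  [1, 1, -0.82, 0, 0],
  [1, 1, -0.82, 0, 0],
  [1, 1, -0.82, 0, 0],
])

```text
time: 1.1
tool_pos: [0.2636, -0.6102, 0.2564]
tcp_rot: [180.0, 0.0, 16.5]
contact_force: [-0.0, 1.1, -0.9]
grip_width: 1.006
finger_force: 0.0
```

```bash
python3 - <<'E'
from h import *
s=r.get_state();print(s['time'],s['joint_positions'],s['tool_pos'])
print(np.array(vision.camera('wrist')['T_tool_cam']).round(3))
E
```

```text
1.1 [ 60.98611236  29.43903422   2.50861772 100.514147    -1.54186503
  50.04825455  -9.37592506] [ 0.26357148 -0.61021405  0.25637609]
[[-0.    -0.962 -0.272  0.069]
 [ 1.    -0.    -0.    -0.001]
 [-0.    -0.272  0.962 -0.117]
 [ 0.     0.     0.     1.   ]]
```

Request:
drive_tool([
  [1, 0.1, -0.08, 0, 0],
  [1, 0.2, -0.16, 0, 0],
  [1, 0.3, -0.25, 0, 0],
  [1, 0.4, -0.33, 0, 0],
  [1, 0.5, -0.41, 0, 0],
  [1, 0.6, -0.49, 0, 0],
  [1, 0.7, -0.57, 0, 0],
  [1, 0.8, -0.66, 0, 0],
  [1, 0.9, -0.74, 0, 0],
  [1, 1, -0.82, 0, 0],
])

```text
time: 2.15
tool_pos: [0.323, -0.5229, 0.2563]
tcp_rot: [180.0, 0.0, 16.6]
contact_force: [-0.2, -0.2, -0.1]
grip_width: 0.997
finger_force: 0.0
```

Request:
drive_tool([
  [1, 0.1, -0.08, 0, 0],
  [1, 0.2, -0.16, 0, 0],
  [1, 0.3, -0.25, 0, 0],
  [1, 0.4, -0.33, 0, 0],
  [1, 0.5, -0.41, 0, 0],
  [1, 0.6, -0.49, 0, 0],
  [1, 0.7, -0.57, 0, 0],
  [1, 0.8, -0.66, 0, 0],
  [1, 0.9, -0.74, 0, 0],
  [1, 1, -0.82, 0, 0],
])

```text
time: 3.15
tool_pos: [0.381, -0.4372, 0.2563]
tcp_rot: [180.0, -0.0, 16.5]
contact_force: [0.5, -0.0, -0.5]
grip_width: 1.0
finger_force: 0.0
```

Request:
drive_tool([
  [1, 0.1, -0.08, 0, 0],
  [1, 0.2, -0.16, 0, 0],
  [1, 0.3, -0.25, 0, 0],
  [1, 0.4, -0.33, 0, 0],
  [1, 0.5, -0.41, 0, 0],
  [1, 0.6, -0.49, 0, 0],
  [1, 0.7, -0.57, 0, 0],
  [1, 0.8, -0.66, 0, 0],
  [1, 0.9, -0.74, 0, 0],
  [1, 1, -0.82, 0, 0],
])

```text
time: 4.15
tool_pos: [0.439, -0.3516, 0.2563]
tcp_rot: [180.0, 0.0, 16.6]
contact_force: [-0.3, 0.4, 0.0]
grip_width: 1.001
finger_force: 0.0
```

Request:
drive_tool([
  [1, 0.1, -0.08, 0, 0],
  [1, 0.2, -0.16, 0, 0],
  [1, 0.3, -0.25, 0, 0],
  [1, 0.4, -0.33, 0, 0],
  [1, 0.5, -0.41, 0, 0],
  [1, 0.6, -0.49, 0, 0],
  [1, 0.7, -0.57, 0, 0],
  [1, 0.8, -0.66, 0, 0],
  [1, 0.9, -0.74, 0, 0],
  [1, 1, -0.82, 0, 0],
])

```text
time: 5.15
tool_pos: [0.497, -0.2659, 0.2563]
tcp_rot: [-180.0, 0.0, 16.6]
contact_force: [-0.4, 0.3, -0.5]
grip_width: 1.0
finger_force: 0.0
```

Request:
drive_tool([
  [1, 0.1, -0.09, 0, 0],
  [1, 0.2, -0.18, 0, 0],
  [1, 0.3, -0.27, 0, 0],
  [1, 0.4, -0.36, 0, 0],
  [1, 0.5, -0.45, 0, 0],
  [1, 0.6, -0.55, 0, 0],
  [1, 0.7, -0.65, 0, 0],
  [1, 0.85, -0.8, 0, 0],
  [1, 0.95, -0.9, 0, 0],
  [1, 1, -1, 0, 0],
])

```text
time: 6.15
tool_pos: [0.5512, -0.166, 0.2563]
tcp_rot: [180.0, -0.0, 16.6]
contact_force: [-0.5, -0.1, -0.1]
grip_width: 1.0
finger_force: 0.0
```

```bash
python3 - <<'E'
from h import *
f,P,s=shot('wrist','w1.png');print(s['time'],s['tool_pos'],s['tcp_rot'],s['joint_positions'][6])
print(P[::40,320].round(3))
E
```

```text
6.15 [ 0.55124578 -0.16598353  0.2563395 ] [ 1.79995117e+02 -3.21572288e-02  1.66101556e+01] -62.19043052811815
[[ 0.723 -0.111 -0.001]
 [ 0.685 -0.122 -0.001]
 [ 0.646 -0.134 -0.   ]
 [ 0.605 -0.146  0.022]
 [ 0.572 -0.156  0.072]
 [ 0.52  -0.171  0.021]
 [ 0.464 -0.188 -0.001]
 [ 0.411 -0.203  0.   ]
 [ 0.353 -0.22   0.001]
 [ 0.562 -0.161  0.311]]
```

View pics/w1.png

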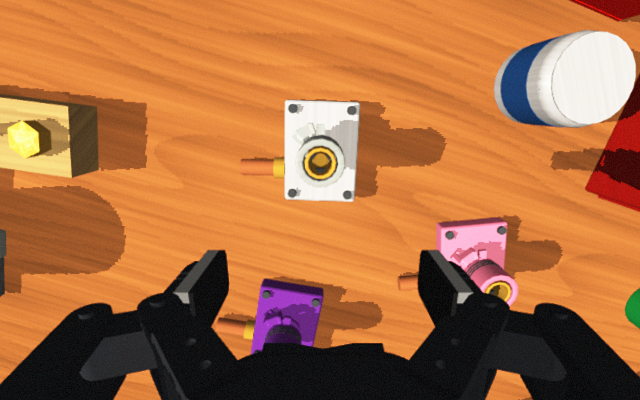

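The wrist view shows the outlet at (321,150), with its mouth at (320,162) and the hook up-left of it at (305,133). Next I fit the block and rim from depth.

```bash
cat >> h.py <<'E'
def outlet(P,f):
    hsv=cv2.cvtColor(f,cv2.COLOR_RGB2HSV)
    near=np.hypot(P[...,0]-.571,P[...,1]+.155)<.075
    m=near&(P[...,2]>.018)&(P[...,2]<.027)&(hsv[...,1]<50)
    q=(P[m][:,:2]*1000).astype(np.float32);print('block',len(q),cv2.minAreaRect(q),np.median(P[m][:,2]))
    m=near&(P[...,2]>.078)
    z=P[m][:,2];print('ztop pct',np.percentile(z,[5,25,50,75,95]).round(4))
    t=np.median(z);m&=abs(P[...,2]-t)<.004
    q=(P[m][:,:2]*1000).astype(np.float32);print('rim',len(q),cv2.minEnclosingCircle(q),q.mean(0))
    m=near&(P[...,2]>.036)&(P[...,2]<.066)
    q=P[m]-[.571,-.1555,0];a=np.degrees(np.arctan2(q[:,1],q[:,0]));rr=np.hypot(q[:,0],q[:,1])
    k=rr>.0235;print('hook ang',np.percentile(a[k],[2,50,98]).round(),'z',np.percentile(q[k,2],[5,50,95]).round(4),k.sum())
E
python3 - <<'E'
from h import *
for n in('wrist','top'):
    d=np.load(f'last_{n}.npz');outlet(d['P'],d['f'])
d=np.load('last_wrist.npz');f=d['f']
a=cv2.resize(f[95:210,270:375],None,fx=5,fy=5,interpolation=cv2.INTER_CUBIC)
cv2.imwrite('pics/c2.png',a[...,::-1])
E
```

```text
block 4699 ((572.4360961914062, -156.4668426513672), (109.01542663574219, 78.60454559326172), 14.819527626037598) 0.021487345264232627
ztop pct [0.254  0.2963 0.3084 0.3171 0.3257]
rim 9250 ((562.447265625, -160.21295166015625), 71.85963439941406) [ 561.7527  -160.12697]
hook ang [ 7. 41. 73.] z [0.0418 0.0575 0.059 ] 349
block 685 ((571.2291259765625, -155.59629821777344), (108.88992309570312, 79.40087890625), 14.516817092895508) 0.022424219560569503
ztop pct [0.0801 0.0912 0.0936 0.0954 0.0985]
rim 124 ((571.466064453125, -155.90994262695312), 21.640886306762695) [ 570.3439  -156.07172]
hook ang [ 9. 49. 75.] z [0.0407 0.0583 0.063 ] 45
```

View pics/c2.png

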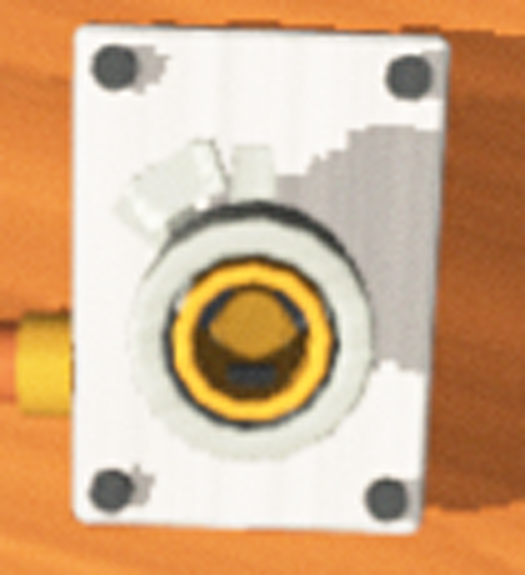

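The crop confirms the tab straight up (+x) beside the hook on its left, so yaw is about 14.7° and turn about 0.

```bash
sed -i 's/(P\[...,2\]>.078)/(P[...,2]>.078)\&(P[...,2]<.12)/' h.py; python3 - <<'E'
from h import *
d=np.load('last_wrist.npz');outlet(d['P'],d['f'])
P=d['P'];m=(np.hypot(P[...,0]-.572,P[...,1]+.156)<.05)&(P[...,2]>.052)&(P[...,2]<.066)&(np.hypot(P[...,0]-.572,P[...,1]+.156)>.026)
print(P[m].mean(0),np.percentile(P[m][:,2],[10,50,90]),m.sum())
def go(x,y,z,yaw):
    s=r.get_state();w=np.array([x,y,z])-s['tool_pos'];M=R.from_euler('xyz',s['tcp_rot'],degrees=True).as_matrix()
    print('rows',(M.T@w/.08).round(3),'yaw',((s['tcp_rot'][2]-yaw)/180).round(4))
go(.572,-.1562,.14,14.7)
E
cat >> h.py <<'E'
def go(x,y,z,yaw):
    s=r.get_state();w=np.array([x,y,z])-s['tool_pos'];M=R.from_euler('xyz',s['tcp_rot'],degrees=True).as_matrix()
    print('rows',(M.T@w/.08).round(3),'yaw',((s['tcp_rot'][2]-yaw)/180).round(4))
E
```

```text
block 4699 ((572.4360961914062, -156.4668426513672), (109.01542663574219, 78.60454559326172), 14.819527626037598) 0.021487345264232627
ztop pct [0.0818 0.0925 0.0936 0.0941 0.0949]
rim 1331 ((571.9991455078125, -156.2025909423828), 21.87735939025879) [ 572.4058 -156.0548]
hook ang [ 7. 41. 73.] z [0.0418 0.0575 0.059 ] 349
[ 0.59332355 -0.13645799  0.05741659] [0.05565967 0.05762183 0.05870296] 261
rows [ 0.278 -0.02   1.453] yaw 0.0112
```

Request:
drive_tool([
  [1, 0.1, -0.01, 0.1, 0.0112],
  [1, 0.2, -0.02, 0.2, 0.0112],
  [1, 0.278, -0.02, 0.35, 0.0112],
  [1, 0.278, -0.02, 0.5, 0.0112],
  [1, 0.278, -0.02, 0.6, 0.0112],
  [1, 0.278, -0.02, 0.7, 0.0112],
  [1, 0.278, -0.02, 0.8, 0.0112],
  [1, 0.278, -0.02, 0.9, 0.0112],
  [1, 0.278, -0.02, 1, 0.0112],
  [1, 0.278, -0.02, 1, 0.0112],
])

```text
time: 7.2
tool_pos: [0.5704, -0.1592, 0.1751]
tcp_rot: [-179.9, 0.1, 14.5]
contact_force: [-0.4, 0.5, 1.4]
grip_width: 1.0
finger_force: 0.0
```

```bash
python3 - <<'E'
from h import *
f,P,s=shot('wrist','w2.png');print(s['time'],s['tool_pos'],s['tcp_rot'],r.tips_ahead)
outlet(P,f);go(.572,-.1562,.092,14.7)
E
```

```text
7.2 [ 0.57044003 -0.15918134  0.17508284] [-1.79944912e+02  1.15731332e-01  1.45308062e+01] 0.025
block 6566 ((573.0130004882812, -156.04812622070312), (108.14305877685547, 79.5899658203125), 14.574138641357422) 0.021432346090653503
ztop pct [0.0812 0.0913 0.0934 0.094  0.0947]
rim 2384 ((572.3411254882812, -156.14340209960938), 21.861848831176758) [ 573.345   -155.87112]
hook ang [ 8. 39. 66.] z [0.0521 0.0575 0.0589] 593
rows [ 0.024 -0.033  1.046] yaw -0.0009
```

Request:
drive_tool([
  [1, 0.03, -0.033, 0.1, 0],
  [1, 0.03, -0.033, 0.25, 0],
  [1, 0.03, -0.033, 0.4, 0],
  [1, 0.03, -0.033, 0.55, 0],
  [1, 0.03, -0.033, 0.7, 0],
  [1, 0.03, -0.033, 0.85, 0],
  [1, 0.03, -0.033, 1, 0],
  [1, 0.03, -0.033, 1, 0],
  [1, 0.03, -0.033, 1, 0],
  [1, 0.03, -0.033, 1, 0],
])

```text
time: 8.25
tool_pos: [0.5733, -0.1563, 0.0967]
tcp_rot: [180.0, -0.0, 14.5]
contact_force: [-0.3, 0.0, 0.9]
grip_width: 0.996
finger_force: 0.0
```

```bash
python3 - <<'E'
from h import *
s=r.get_state();print(s['time'],s['tool_pos'],s['contact_force']);go(.5725,-.1562,.093,14.7)
E
```

```text
8.25 [ 0.5733254  -0.15627013  0.09669462] [-0.26957794  0.02456756  0.89486277]
rows [-0.01  -0.003  0.046] yaw -0.001
```

Request:
drive_tool([
  [1, -0.01, 0, 0.046, 0],
  [1, -0.01, 0, 0.046, 0],
  [0.7, -0.01, 0, 0.046, 0],
  [0.6, -0.01, 0, 0.046, 0],
  [0.5, -0.01, 0, 0.046, 0],
  [0.4, -0.01, 0, 0.046, 0],
  [0.3, -0.01, 0, 0.046, 0],
  [0.3, -0.01, 0, 0.046, 0],
  [0.3, -0.01, 0, 0.046, 0],
  [0.3, -0.01, 0, 0.046, 0],
], grip_force=50)

```text
time: 9.25
tool_pos: [0.5724, -0.1567, 0.0928]
tcp_rot: [180.0, -0.0, 14.5]
contact_force: [0.3, -2.2, 2.8]
grip_width: 0.491
finger_force: 51.7
```

Request:
drive_tool([
  [0.3, 0, 0, 0.03, 0],
  [0.3, 0, 0, 0.06, 0],
  [0.3, 0, 0, 0.09, 0],
  [0.3, 0, 0, 0.12, 0],
  [0.3, 0, 0, 0.14, 0],
  [0.3, 0, 0, 0.148, 0],
  [0.3, 0, 0, 0.148, 0],
  [0.3, 0, 0, 0.148, 0],
  [0.3, 0, 0, 0.148, 0],
  [0.3, 0, 0, 0.148, 0],
])

```text
time: 10.25
tool_pos: [0.5724, -0.1567, 0.0813]
tcp_rot: [180.0, -0.0, 14.5]
contact_force: [-0.5, -1.6, 8.1]
grip_width: 0.49
finger_force: 52.4
```

Request:
drive_tool([
  [0.3, 0, 0, 0.005, -0.01],
  [0.3, 0, 0, 0.005, -0.04],
  [0.3, 0, 0, 0.005, -0.07],
  [0.3, 0, 0, 0.005, -0.1],
  [0.3, 0, 0, 0.005, -0.13],
  [0.3, 0, 0, 0.005, -0.16],
  [0.3, 0, 0, 0.005, -0.18],
  [0.3, 0, 0, 0.005, -0.19],
  [0.3, 0, 0, 0.005, -0.19],
  [0.3, 0, 0, 0.005, -0.19],
])

```text
time: 11.25
tool_pos: [0.5725, -0.1569, 0.0813]
tcp_rot: [180.0, 0.0, 48.7]
contact_force: [-1.1, -1.8, 11.1]
grip_width: 0.489
finger_force: 54.6
```

```bash
python3 - <<'E'
from h import *
s=r.get_state();print(s['tool_pos'],s['contact_force'],s['torque'],s['joint_positions'],s['tcp_rot'])
E
```

```text
[ 0.57245633 -0.15692334  0.08127222] [-1.11583253 -1.75667845 11.13764137] [-0.29675901  0.43957563 -0.05323892] [ 17.93991811  38.73880583  -9.87392278 115.21091189  13.70608289
  27.0986587  -43.35063231] [1.79952615e+02 1.34637283e-02 4.86869765e+01]
```

Request:
drive_tool([
  [0.3, 0, 0, -0.01, 0],
  [0.3, 0, 0, -0.02, 0],
  [0.3, 0, 0, -0.035, 0],
  [0.3, 0, 0, -0.045, 0],
  [0.3, 0, 0, -0.045, 0],
  [0.6, 0, 0, -0.045, 0],
  [0.8, 0, 0, -0.045, 0],
  [1, 0, 0, -0.045, 0],
  [1, 0, 0, -0.045, 0],
  [1, 0, 0, -0.045, 0],
])

```text
time: 12.25
tool_pos: [0.572, -0.156, 0.0837]
tcp_rot: [-180.0, 0.0, 48.8]
contact_force: [-0.9, 0.7, -0.1]
grip_width: 0.999
finger_force: 0.0
```

Request:
drive_tool([
  [1, 0, 0, -0.1, 0],
  [1, 0, 0, -0.25, 0],
  [1, 0, 0, -0.4, 0],
  [1, 0, 0, -0.55, 0],
  [1, 0, 0, -0.7, 0],
  [1, 0, 0, -0.85, 0],
  [1, 0, 0, -1, 0],
  [1, 0, -0.05, -1, 0],
  [1, 0, -0.15, -1, 0],
  [1, 0, -0.3, -1, 0],
])

```text
time: 13.25
tool_pos: [0.5532, -0.1402, 0.1634]
tcp_rot: [-179.9, 0.0, 48.7]
contact_force: [0.5, 0.6, -0.6]
grip_width: 0.995
finger_force: 0.0
```

```bash
python3 - <<'E'
from h import *
f,P,s=shot('wrist','w3.png');print(s['time'],s['tool_pos'],s['tcp_rot'])
c=np.array([.5725,-.1562]);q=P[...,:2]-c;rr=np.hypot(q[...,0],q[...,1])
for lo,hi in((.0115,.0135),(.016,.0205)):
    m=(rr>lo)&(rr<hi)&(P[...,2]<.1)&(P[...,2]>.07);print(lo,np.percentile(P[m][:,2],[10,50,90]).round(4),m.sum())
m=(rr>.0)&(rr<.05);vv,uu=np.where(m&(P[...,2]<.12));print(uu.min(),uu.max(),vv.min(),vv.max())
b=cv2.resize(f[vv.min():vv.max(),uu.min():uu.max()],None,fx=4,fy=4,interpolation=cv2.INTER_CUBIC)
cv2.imwrite('pics/c3.png',b[:600,:800,::-1]);print(b.shape)
go(.4855,.2702,.16,98.2)
E
```

```text
13.25 [ 0.55320692 -0.1401607   0.16344935] [-1.79949480e+02  2.92513576e-02  4.87024340e+01]
0.0115 [0.0823 0.0934 0.0944] 523
0.016 [0.0851 0.0859 0.0867] 1149
294 413 134 250
(464, 476, 3)
rows [ 3.305 -3.971  0.05 ] yaw -0.2743
```

View pics/c3.png

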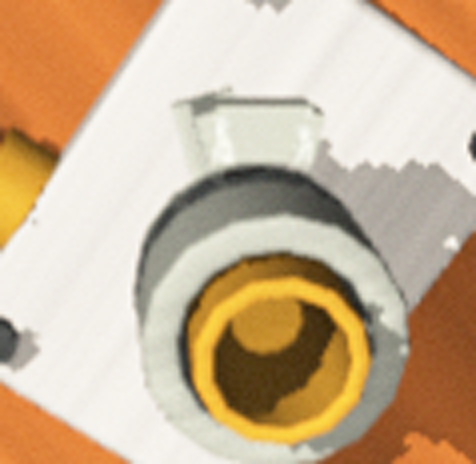

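The sleeve top is at 85.9 mm against a rim at about 94 mm, and the tab is out of sight under the hook, so the sleeve is caught. Now over to the rack.

Request:
drive_tool([
  [1, 0.08, -0.1, 0, 0],
  [1, 0.16, -0.2, 0, 0],
  [1, 0.25, -0.3, 0, 0],
  [1, 0.33, -0.4, 0, 0],
  [1, 0.42, -0.5, 0, 0],
  [1, 0.5, -0.6, 0, 0],
  [1, 0.58, -0.7, 0, 0],
  [1, 0.66, -0.8, 0, 0],
  [1, 0.75, -0.9, 0, 0],
  [1, 0.83, -1, 0, 0],
])

```text
time: 14.3
tool_pos: [0.5377, -0.0369, 0.164]
tcp_rot: [180.0, -0.0, 48.7]
contact_force: [0.7, 0.5, -0.0]
grip_width: 1.0
finger_force: 0.0
```

Request:
drive_tool([
  [1, 0.08, -0.1, 0, 0],
  [1, 0.16, -0.2, 0, 0],
  [1, 0.25, -0.3, 0, 0],
  [1, 0.33, -0.4, 0, 0],
  [1, 0.42, -0.5, 0, 0],
  [1, 0.5, -0.6, 0, 0],
  [1, 0.58, -0.7, 0, 0],
  [1, 0.66, -0.8, 0, 0],
  [1, 0.75, -0.9, 0, 0],
  [1, 0.83, -1, 0, 0],
])

```text
time: 15.3
tool_pos: [0.5214, 0.0658, 0.164]
tcp_rot: [180.0, -0.0, 48.7]
contact_force: [-0.5, 0.5, 0.0]
grip_width: 1.001
finger_force: 0.0
```

Request:
drive_tool([
  [1, 0.08, -0.1, 0, 0],
  [1, 0.16, -0.2, 0, 0],
  [1, 0.25, -0.3, 0, 0],
  [1, 0.33, -0.4, 0, 0],
  [1, 0.42, -0.5, 0, 0],
  [1, 0.5, -0.6, 0, 0],
  [1, 0.58, -0.7, 0, 0],
  [1, 0.66, -0.8, 0, 0],
  [1, 0.75, -0.9, 0, 0],
  [1, 0.83, -1, 0, 0],
])

```text
time: 16.3
tool_pos: [0.505, 0.1685, 0.164]
tcp_rot: [180.0, -0.0, 48.7]
contact_force: [0.5, 0.1, 0.0]
grip_width: 0.997
finger_force: 0.0
```

Request:
drive_tool([
  [1, 0.1, -0.1, 0, -0.04],
  [1, 0.2, -0.22, 0, -0.08],
  [1, 0.3, -0.34, 0, -0.12],
  [1, 0.4, -0.46, 0, -0.16],
  [1, 0.5, -0.58, 0, -0.2],
  [1, 0.6, -0.7, 0, -0.24],
  [1, 0.7, -0.8, 0, -0.274],
  [1, 0.75, -0.9, 0, -0.274],
  [1, 0.75, -0.9, 0, -0.274],
  [1, 0.75, -0.9, 0, -0.274],
])

```text
time: 17.3
tool_pos: [0.4903, 0.2599, 0.1639]
tcp_rot: [-180.0, 0.0, 98.0]
contact_force: [0.6, -0.3, 0.8]
grip_width: 1.002
finger_force: 0.0
```

```bash
cat >> h.py <<'E'
def plug(P,c,z0,z1,rad=.022):
    m=(np.hypot(P[...,0]-c[0],P[...,1]-c[1])<rad)&(P[...,2]>z0)&(P[...,2]<z1)
    q=(P[m][:,:2]*1000).astype(np.float32);print('plug',len(q),cv2.minEnclosingCircle(q),q.mean(0),np.median(P[m][:,2]))
E
python3 - <<'E'
from h import *
f,P,s=shot('wrist','w4.png');print(s['time'],s['tool_pos'],s['tcp_rot'],s['joint_positions'])
plug(P,(.4865,.270),.064,.075)
m=(abs(P[...,0]-.495)<.1)&(abs(P[...,1]-.2)<.15)&(P[...,2]>.04)&(P[...,2]<.049)
print(cv2.minAreaRect((P[m][:,:2]*1000).astype(np.float32)))
E
```

```text
17.3 [0.49031083 0.25988386 0.16389491] [-1.79981872e+02  4.19919887e-02  9.79784771e+01] [-14.53731572  30.93134745 -24.64111476 117.56179441  21.52047747
  35.8409117  -45.77161532]
plug 1246 ((487.260498046875, 271.2293701171875), 13.991827011108398) [487.14307 271.94437] 0.06843480506992113
((494.21820068359375, 219.3077850341797), (75.54772186279297, 177.9785919189453), 8.15345573425293)
```

View pics/w4.png

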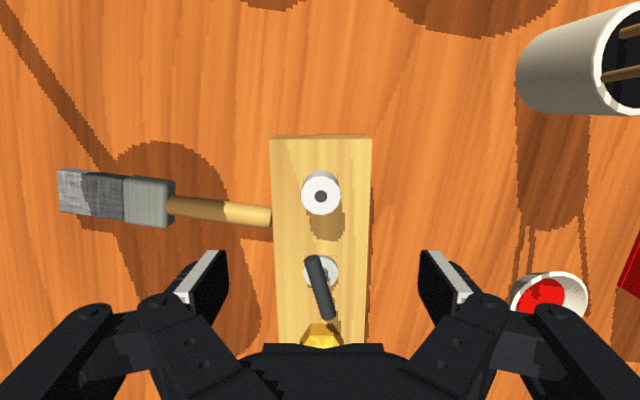

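The trap sits in the end hole with its hole at (321,195). The T key is next to it at (320,285), lying along the row, so closing across the row is safe.

```bash
python3 -c "
from h import *
go(.4873,.2713,.075,98)"
```

```text
rows [ 0.154 -0.018  1.11 ] yaw -0.0002
```

Request:
drive_tool([
  [1, 0.08, -0.01, 0, 0],
  [1, 0.154, -0.018, 0.05, 0],
  [1, 0.154, -0.018, 0.15, 0],
  [1, 0.154, -0.018, 0.3, 0],
  [1, 0.154, -0.018, 0.45, 0],
  [1, 0.154, -0.018, 0.6, 0],
  [1, 0.154, -0.018, 0.75, 0],
  [1, 0.154, -0.018, 0.85, 0],
  [1, 0.154, -0.018, 0.95, 0],
  [1, 0.154, -0.018, 0.95, 0],
])

```text
time: 18.35
tool_pos: [0.4869, 0.2718, 0.0868]
tcp_rot: [-179.9, 0.0, 98.1]
contact_force: [-0.6, 0.6, 0.1]
grip_width: 1.0
finger_force: 0.0
```

```bash
python3 -c "
from h import *
s=r.get_state();print(s['tool_pos'],s['contact_force'])
go(.4873,.2713,.075,98)"
```

```text
[0.48685852 0.27177923 0.08682999] [-0.57227433  0.57071466  0.11468083]
rows [-0.007  0.005  0.148] yaw 0.0004
```

Request:
drive_tool([
  [1, -0.005, 0.003, 0.07, 0],
  [1, -0.005, 0.003, 0.13, 0],
  [0.8, -0.005, 0.003, 0.14, 0],
  [0.6, -0.005, 0.003, 0.14, 0],
  [0.4, -0.005, 0.003, 0.14, 0],
  [0.3, -0.005, 0.003, 0.14, 0],
  [0.15, -0.005, 0.003, 0.14, 0],
  [0.15, -0.005, 0.003, 0.14, 0],
  [0.15, -0.005, 0.003, 0.14, 0],
  [0.15, -0.005, 0.003, 0.14, 0],
], grip_force=45)

```text
time: 19.35
tool_pos: [0.488, 0.2719, 0.0772]
tcp_rot: [180.0, -0.0, 98.1]
contact_force: [-0.6, -0.6, 6.3]
grip_width: 0.289
finger_force: 44.3
```

Request:
drive_tool([
  [0.15, 0, 0, -0.05, 0],
  [0.15, 0, 0, -0.12, 0],
  [0.15, 0, 0, -0.22, 0],
  [0.15, 0, 0, -0.33, 0],
  [0.15, 0, 0, -0.44, 0],
  [0.15, 0, 0, -0.55, 0],
  [0.15, 0, 0, -0.66, 0],
  [0.15, 0, 0, -0.77, 0],
  [0.15, 0, 0, -0.88, 0],
  [0.15, 0, 0, -1, 0],
])

```text
time: 20.35
tool_pos: [0.4876, 0.2716, 0.1575]
tcp_rot: [-180.0, 0.0, 98.1]
contact_force: [-0.2, 0.2, -1.4]
grip_width: 0.29
finger_force: 44.2
```

Request:
drive_tool([
  [0.15, 0, 0, -0.05, 0],
  [0.15, 0, 0, -0.12, 0],
  [0.15, -0.1, 0.02, -0.2, 0.04],
  [0.15, -0.2, 0.04, -0.28, 0.08],
  [0.15, -0.3, 0.05, -0.34, 0.12],
  [0.15, -0.4, 0.05, -0.38, 0.16],
  [0.15, -0.5, 0.05, -0.38, 0.2],
  [0.15, -0.6, 0.05, -0.38, 0.24],
  [0.15, -0.7, 0.05, -0.38, 0.274],
  [0.15, -0.8, 0.05, -0.38, 0.274],
])

```text
time: 21.35
tool_pos: [0.5004, 0.2087, 0.1872]
tcp_rot: [180.0, 0.0, 48.8]
contact_force: [-0.0, 0.4, -1.7]
grip_width: 0.293
finger_force: 44.3
```

```bash
python3 -c "
from h import *
s=r.get_state();print(s['tool_pos'],s['contact_force'])
go(.5725,-.1562,.185,48.7)"
```

```text
[0.50037639 0.20873836 0.1871901 ] [-0.03596536  0.43546508 -1.65134953]
rows [-2.837  3.684  0.029] yaw 0.0004
```

Request:
drive_tool([
  [0.15, -0.08, 0.1, 0, 0],
  [0.15, -0.16, 0.2, 0, 0],
  [0.15, -0.23, 0.3, 0, 0],
  [0.15, -0.31, 0.4, 0, 0],
  [0.15, -0.39, 0.5, 0, 0],
  [0.15, -0.46, 0.6, 0, 0],
  [0.15, -0.54, 0.7, 0, 0],
  [0.15, -0.62, 0.8, 0, 0],
  [0.15, -0.69, 0.9, 0, 0],
  [0.15, -0.77, 1, 0, 0],
])

```text
time: 22.35
tool_pos: [0.5204, 0.1092, 0.1872]
tcp_rot: [180.0, -0.0, 48.7]
contact_force: [0.1, -0.2, -1.0]
grip_width: 0.288
finger_force: 44.3
```

Request:
drive_tool([
  [0.15, -0.08, 0.1, 0, 0],
  [0.15, -0.16, 0.2, 0, 0],
  [0.15, -0.23, 0.3, 0, 0],
  [0.15, -0.31, 0.4, 0, 0],
  [0.15, -0.39, 0.5, 0, 0],
  [0.15, -0.46, 0.6, 0, 0],
  [0.15, -0.54, 0.7, 0, 0],
  [0.15, -0.62, 0.8, 0, 0],
  [0.15, -0.69, 0.9, 0, 0],
  [0.15, -0.77, 1, 0, 0],
])

```text
time: 23.35
tool_pos: [0.5399, 0.0101, 0.1872]
tcp_rot: [180.0, -0.0, 48.7]
contact_force: [0.3, 0.3, -1.7]
grip_width: 0.292
finger_force: 44.3
```

Request:
drive_tool([
  [0.15, -0.08, 0.1, 0, 0],
  [0.15, -0.16, 0.2, 0, 0],
  [0.15, -0.23, 0.3, 0, 0],
  [0.15, -0.31, 0.4, 0, 0],
  [0.15, -0.39, 0.5, 0, 0],
  [0.15, -0.46, 0.6, 0, 0],
  [0.15, -0.54, 0.7, 0, 0],
  [0.15, -0.62, 0.8, 0, 0],
  [0.15, -0.69, 0.9, 0, 0],
  [0.15, -0.77, 1, 0, 0],
])

```text
time: 24.35
tool_pos: [0.5594, -0.089, 0.1872]
tcp_rot: [-180.0, -0.0, 48.7]
contact_force: [0.4, 0.2, -1.0]
grip_width: 0.294
finger_force: 44.3
```

```bash
python3 -c "
from h import *
f,P,s=shot('wrist','w5.png');print(s['time'],s['tool_pos'])
t=s['tool_pos']
for a,b in ((-.03,-.02),(-.025,.0),(-.04,.01)):
  m=(np.hypot(P[...,0]-t[0],P[...,1]-t[1])<.015)&(P[...,2]>t[2]+a)&(P[...,2]<t[2]+b);print(m.sum(),P[m].mean(0) if m.any() else 0, np.percentile(P[m][:,2],[5,50,95]) if m.any() else 0)
outlet(P,f)
go(.5725,-.1562,.185,48.7)"
```

```text
24.35 [ 0.55936238 -0.08895795  0.1871674 ]
381 [ 0.56658349 -0.08019632  0.16267379] [0.15793637 0.16297098 0.16682037]
3566 [ 0.56085993 -0.08662207  0.17682797] [0.1664235  0.17807252 0.17957131]
4006 [ 0.56113167 -0.08639317  0.17659067] [0.16137513 0.1780654  0.18753516]
block 4139 ((586.2623901367188, -151.84368896484375), (80.20621490478516, 79.37454223632812), 14.80945873260498) 0.021366235204236084
ztop pct [0.0799 0.0846 0.0859 0.0894 0.094 ]
rim 965 ((573.3690185546875, -156.21450805664062), 22.39437484741211) [ 581.2285  -153.26189]
hook ang [27. 52. 73.] z [0.0391 0.0572 0.0587] 510
rows [-0.5    0.656  0.028] yaw -0.0006
```

View pics/w5.png

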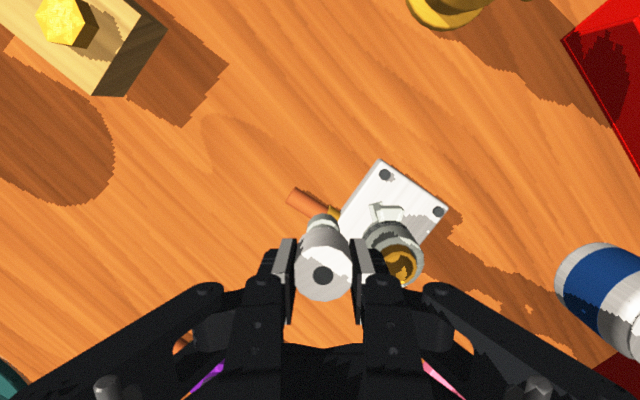

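The trap hangs straight in the fingers at (323,270), and the mouth is behind it at (400,265). Next, the plug's offset from the TCP.

```bash
python3 -c "
from h import *
d=np.load('last_wrist.npz');P=d['P'];f=d['f']
t=np.array([.55936,-.08896,.18717])
hsv=cv2.cvtColor(f,cv2.COLOR_RGB2HSV)
m=(np.hypot(P[...,0]-t[0],P[...,1]-t[1])<.02)&(abs(P[...,2]-.1785)<.003)&(hsv[...,1]<60)&(hsv[...,2]>90)
m=cv2.morphologyEx(m.astype(np.uint8),cv2.MORPH_OPEN,np.ones((7,7)))>0
q=P[m][:,:2]*1000;print(len(q),cv2.minEnclosingCircle(q.astype(np.float32)),q.mean(0),q.min(0),q.max(0))
k=m=(f.max(-1)<70)&(np.hypot(P[...,0]-t[0],P[...,1]-t[1])<.006)
print('hole',k.sum(),P[k].mean(0))
# plane tilt of the top
q=P[(np.hypot(P[...,0]-t[0],P[...,1]-t[1])<.011)&(abs(P[...,2]-.1785)<.003)]
print(np.linalg.lstsq(np.c_[q[:,:2]-t[:2],np.ones(len(q))],q[:,2],rcond=None)[0])
"
```

```text
2455 ((559.3634033203125, -88.47882080078125), 14.053078651428223) [559.68046252 -87.8702963 ] [ 545.35452098 -102.28239818] [572.61995997 -74.84740243]
hole 249 [ 0.5589306  -0.08873359  0.17893914]
[-0.00256973  0.00117038  0.17833182]
```

Request:
drive_tool([
  [0.15, -0.1, 0.12, 0, 0],
  [0.15, -0.19, 0.25, 0, 0],
  [0.15, -0.29, 0.38, 0, 0],
  [0.15, -0.38, 0.5, 0, 0],
  [0.15, -0.45, 0.6, 0, 0],
  [0.15, -0.5, 0.656, 0, 0],
  [0.15, -0.5, 0.656, 0, 0],
  [0.15, -0.5, 0.656, 0, 0],
  [0.15, -0.5, 0.656, 0, 0],
  [0.15, -0.5, 0.656, 0, 0],
])

```text
time: 25.4
tool_pos: [0.5722, -0.1521, 0.1872]
tcp_rot: [-180.0, -0.0, 48.8]
contact_force: [0.2, -0.0, -2.1]
grip_width: 0.292
finger_force: 44.3
```

```bash
python3 -c "
from h import *
s=r.get_state();print(s['tool_pos'],s['contact_force'],s['tcp_rot'])
go(.5724,-.1567,.165,48.7)"
```

```text
[ 0.57215206 -0.15210994  0.187185  ] [ 0.24811469 -0.04678517 -2.08593466] [-1.79980203e+02 -1.15409242e-02  4.88012709e+01]
rows [-0.041  0.04   0.277] yaw 0.0006
```

Request:
drive_tool([
  [0.15, -0.02, 0.02, 0, 0],
  [0.15, -0.041, 0.04, 0, 0],
  [0.15, -0.041, 0.04, 0.06, 0],
  [0.15, -0.041, 0.04, 0.12, 0],
  [0.15, -0.041, 0.04, 0.18, 0],
  [0.15, -0.041, 0.04, 0.22, 0],
  [0.15, -0.041, 0.04, 0.24, 0],
  [0.15, -0.041, 0.04, 0.24, 0],
  [0.15, -0.041, 0.04, 0.24, 0],
  [0.15, -0.041, 0.04, 0.24, 0],
])

```text
time: 26.4
tool_pos: [0.5726, -0.1575, 0.1682]
tcp_rot: [180.0, -0.0, 48.7]
contact_force: [0.3, -0.4, -1.1]
grip_width: 0.29
finger_force: 44.3
```

```bash
python3 -c "
from h import *
s=r.get_state();print(s['tool_pos'],s['contact_force'],s['tcp_rot'])
go(.5724,-.1567,.165,48.7)"
```

```text
[ 0.57261407 -0.15754603  0.16815818] [ 0.34880935 -0.39584339 -1.08079924] [ 1.79979784e+02 -1.27328947e-02  4.87301583e+01]
rows [ 0.006 -0.009  0.039] yaw 0.0002
```

Request:
drive_tool([
  [0.15, 0.006, -0.01, 0, 0],
  [0.15, 0.006, -0.01, 0.03, 0],
  [0.15, 0.006, -0.01, 0.05, 0],
  [0.15, 0.006, -0.01, 0.07, 0],
  [0.15, 0.006, -0.01, 0.09, 0],
  [0.15, 0.006, -0.01, 0.11, 0],
  [0.15, 0.006, -0.01, 0.13, 0],
  [0.15, 0.006, -0.01, 0.15, 0],
  [0.15, 0.006, -0.01, 0.17, 0],
  [0.15, 0.006, -0.01, 0.17, 0],
])

```text
time: 27.4
tool_pos: [0.5721, -0.1566, 0.1541]
tcp_rot: [-180.0, 0.0, 48.7]
contact_force: [0.1, -1.3, -1.5]
grip_width: 0.29
finger_force: 44.3
```

Request:
drive_tool([
  [0.15, 0, 0, 0.025, 0],
  [0.15, 0, 0, 0.05, 0],
  [0.15, 0, 0, 0.075, 0],
  [0.15, 0, 0, 0.1, 0],
  [0.15, 0, 0, 0.125, 0],
  [0.15, 0, 0, 0.15, 0],
  [0.15, 0, 0, 0.175, 0],
  [0.15, 0, 0, 0.2, 0],
  [0.15, 0, 0, 0.22, 0],
  [0.15, 0, 0, 0.22, 0],
])

```text
time: 28.4
tool_pos: [0.5723, -0.1566, 0.1372]
tcp_rot: [180.0, -0.0, 48.7]
contact_force: [-1.3, 0.9, 3.2]
grip_width: 0.294
finger_force: 44.8
```

Valve contact. Continuing slowly toward the rim.

Request:
drive_tool([
  [0.15, 0, 0, 0.012, 0],
  [0.15, 0, 0, 0.024, 0],
  [0.15, 0, 0, 0.036, 0],
  [0.15, 0, 0, 0.048, 0],
  [0.15, 0, 0, 0.06, 0],
  [0.15, 0, 0, 0.072, 0],
  [0.15, 0, 0, 0.084, 0],
  [0.15, 0, 0, 0.096, 0],
  [0.15, 0, 0, 0.1, 0],
  [0.15, 0, 0, 0.1, 0],
])

```text
time: 29.4
tool_pos: [0.5723, -0.1566, 0.1292]
tcp_rot: [180.0, -0.0, 48.7]
contact_force: [-0.6, 0.5, 5.4]
grip_width: 0.294
finger_force: 44.9
```

Request:
drive_tool([
  [0.15, 0, 0, 0.003, 0],
  [0.15, 0, 0, 0.006, 0],
  [0.15, 0, 0, 0.009, 0],
  [0.15, 0, 0, 0.012, 0],
  [0.15, 0, 0, 0.015, 0],
  [0.15, 0, 0, 0.018, 0],
  [0.15, 0, 0, 0.021, 0],
  [0.15, 0, 0, 0.024, 0],
  [0.15, 0, 0, 0.025, 0],
  [0.15, 0, 0, 0.025, 0],
])

```text
time: 30.4
tool_pos: [0.5723, -0.1566, 0.1272]
tcp_rot: [180.0, -0.0, 48.7]
contact_force: [-1.0, -0.1, 5.5]
grip_width: 0.291
finger_force: 44.9
```

Request:
drive_tool([
  [0.15, 0, 0, 0.002, 0],
  [0.15, 0, 0, 0.004, 0],
  [0.15, 0, 0, 0.006, 0],
  [0.15, 0, 0, 0.008, 0],
  [0.15, 0, 0, 0.01, 0],
  [0.15, 0, 0, 0.012, 0],
  [0.15, 0, 0, 0.014, 0],
  [0.15, 0, 0, 0.015, 0],
  [0.15, 0, 0, 0.015, 0],
  [0.15, 0, 0, 0.015, 0],
])

```text
time: 31.4
tool_pos: [0.5723, -0.1566, 0.1267]
tcp_rot: [180.0, -0.0, 48.7]
contact_force: [-2.0, 1.0, 10.1]
grip_width: 0.295
finger_force: 45.3
```

Request:
drive_tool([
  [0.15, 0, 0, 0.002, 0],
  [0.15, 0, 0, 0.004, 0],
  [0.15, 0, 0, 0.006, 0],
  [0.15, 0, 0, 0.008, 0],
  [0.15, 0, 0, 0.01, 0],
  [0.15, 0, 0, 0.012, 0],
  [0.15, 0, 0, 0.012, 0],
  [0.15, 0, 0, 0.012, 0],
  [0.15, 0, 0, 0.012, 0],
  [0.15, 0, 0, 0.012, 0],
])

```text
time: 32.4
tool_pos: [0.5724, -0.1566, 0.1266]
tcp_rot: [180.0, 0.0, 48.7]
contact_force: [-4.2, 2.1, 16.5]
grip_width: 0.292
finger_force: 46.0
```

Request:
drive_tool([
  [0.15, 0, 0, -0.02, 0],
  [0.3, 0, 0, -0.02, 0],
  [0.45, 0, 0, -0.02, 0],
  [0.6, 0, 0, -0.02, 0],
  [0.8, 0, 0, -0.02, 0],
  [1, 0, 0, -0.02, 0],
  [1, 0, 0, -0.02, 0],
  [1, 0, 0, -0.02, 0],
  [1, 0, 0, -0.02, 0],
  [1, 0, 0, -0.02, 0],
])

```text
time: 33.4
tool_pos: [0.5722, -0.1566, 0.1262]
tcp_rot: [180.0, -0.0, 48.7]
contact_force: [-1.3, 0.3, 0.7]
grip_width: 0.998
finger_force: 0.0
```

```bash
python3 -c "
from h import *
f,P,s=shot('wrist','w6.png');print(s['time'],s['tool_pos'],s['contact_force'])
f,P,s=shot('wrist')
rr=np.hypot(P[...,0]-.5723,P[...,1]+.1565)
for lo,hi,z0,z1 in((.004,.012,.11,.13),(.0165,.0205,.07,.1)):
  m=(rr>lo)&(rr<hi)&(P[...,2]>z0)&(P[...,2]<z1);print(m.sum(),np.percentile(P[m][:,2],[10,50,90]))
go(.5723,-.1566,.0845,48.7)"
```

```text
33.4 [ 0.57216208 -0.15663217  0.12622017] [-1.27309585  0.28311384  0.71290039]
1882 [0.11712476 0.11785658 0.11862053]
1052 [0.08513872 0.08595539 0.08669408]
rows [0.002 0.001 0.522] yaw 0.0002
```

The plug top is at 117.9 mm, 24 mm above the rim, so it is home. Next: down to the sleeve and grip.

Request:
drive_tool([
  [1, 0, 0, 0.06, 0],
  [1, 0, 0, 0.12, 0],
  [1, 0, 0, 0.2, 0],
  [1, 0, 0, 0.28, 0],
  [1, 0, 0, 0.36, 0],
  [1, 0, 0, 0.43, 0],
  [1, 0, 0, 0.49, 0],
  [1, 0, 0, 0.52, 0],
  [1, 0, 0, 0.52, 0],
  [1, 0, 0, 0.52, 0],
])

```text
time: 34.5
tool_pos: [0.5723, -0.1566, 0.0847]
tcp_rot: [180.0, -0.0, 48.7]
contact_force: [-0.3, -0.1, 0.6]
grip_width: 1.002
finger_force: 0.0
```

Request:
drive_tool([
  [0.8, 0, 0, 0, 0],
  [0.6, 0, 0, 0, 0],
  [0.5, 0, 0, 0, 0],
  [0.4, 0, 0, 0, 0],
  [0.3, 0, 0, 0, 0],
  [0.3, 0, 0, 0, 0],
  [0.3, 0, 0, 0, 0],
  [0.3, 0, 0, 0, 0],
  [0.3, 0, 0, 0, 0],
  [0.3, 0, 0, 0, 0],
], grip_force=50)

```text
time: 35.5
tool_pos: [0.5725, -0.1568, 0.0851]
tcp_rot: [180.0, -0.0, 48.7]
contact_force: [0.1, -0.2, 4.6]
grip_width: 0.491
finger_force: 51.6
```

Request:
drive_tool([
  [0.3, 0, 0, 0.008, 0],
  [0.3, 0, 0, 0.016, 0],
  [0.3, 0, 0, 0.024, 0],
  [0.3, 0, 0, 0.032, 0],
  [0.3, 0, 0, 0.04, 0],
  [0.3, 0, 0, 0.048, 0],
  [0.3, 0, 0, 0.05, 0],
  [0.3, 0, 0, 0.05, 0],
  [0.3, 0, 0, 0.05, 0],
  [0.3, 0, 0, 0.05, 0],
])

```text
time: 36.5
tool_pos: [0.5725, -0.1567, 0.0814]
tcp_rot: [180.0, -0.0, 48.7]
contact_force: [-0.4, -0.1, 7.4]
grip_width: 0.491
finger_force: 51.8
```

Request:
drive_tool([
  [0.3, 0, 0, 0.003, 0.01],
  [0.3, 0, 0, 0.003, 0.04],
  [0.3, 0, 0, 0.003, 0.07],
  [0.3, 0, 0, 0.003, 0.1],
  [0.3, 0, 0, 0.003, 0.13],
  [0.3, 0, 0, 0.003, 0.16],
  [0.3, 0, 0, 0.003, 0.18],
  [0.3, 0, 0, 0.003, 0.187],
  [0.3, 0, 0, 0.003, 0.187],
  [0.3, 0, 0, 0.003, 0.187],
])

```text
time: 37.5
tool_pos: [0.5726, -0.1569, 0.0812]
tcp_rot: [180.0, -0.1, 15.1]
contact_force: [-0.8, 0.2, 7.9]
grip_width: 0.488
finger_force: 51.2
```

```bash
python3 -c "
from h import *
s=r.get_state();print(s['tool_pos'],s['contact_force'],s['torque'],s['tcp_rot'])"
```

```text
[ 0.57259117 -0.15693461  0.08119053] [-0.75040852  0.23364519  7.89788896] [0.05501252 0.24969388 0.03129356] [ 1.79950501e+02 -5.09439901e-02  1.50688879e+01]
```

Request:
drive_tool([
  [0.3, 0, 0, -0.02, 0],
  [0.3, 0, 0, -0.04, 0],
  [0.3, 0, 0, -0.065, 0],
  [0.3, 0, 0, -0.09, 0],
  [0.3, 0, 0, -0.115, 0],
  [0.3, 0, 0, -0.135, 0],
  [0.3, 0, 0, -0.145, 0],
  [0.3, 0, 0, -0.145, 0],
  [0.3, 0, 0, -0.145, 0],
  [0.3, 0, 0, -0.145, 0],
])

```text
time: 38.5
tool_pos: [0.5725, -0.1569, 0.092]
tcp_rot: [180.0, -0.0, 15.1]
contact_force: [1.3, -2.0, 1.5]
grip_width: 0.493
finger_force: 50.6
```

Request:
drive_tool([
  [0.6, 0, 0, 0, 0],
  [0.8, 0, 0, 0, 0],
  [1, 0, 0, 0, 0],
  [1, 0, 0, 0, 0],
  [1, 0, 0, 0, 0],
  [1, 0, 0, -0.1, 0],
  [1, 0, 0, -0.25, 0],
  [1, 0, 0, -0.4, 0],
  [1, 0, 0, -0.55, 0],
  [1, 0, 0, -0.7, 0],
])

```text
time: 39.5
tool_pos: [0.5724, -0.1567, 0.1496]
tcp_rot: [180.0, -0.1, 15.1]
contact_force: [0.8, 0.8, 0.2]
grip_width: 0.999
finger_force: 0.0
```

Request:
drive_tool([
  [1, 0, 0, -0.1, 0],
  [1, 0, 0, -0.2, 0],
  [1, 0, 0, -0.3, 0],
  [1, 0, 0, -0.4, 0],
  [1, 0, 0, -0.4, 0],
  [1, -0.1, 0, -0.4, 0],
  [1, -0.2, 0, -0.4, 0],
  [1, -0.35, 0, -0.4, 0],
  [1, -0.4, 0, -0.4, 0],
  [1, -0.4, 0, -0.4, 0],
])

```text
time: 40.5
tool_pos: [0.5397, -0.1655, 0.1797]
tcp_rot: [-180.0, 0.1, 15.0]
contact_force: [-0.4, -0.3, -0.0]
grip_width: 1.0
finger_force: 0.0
```

```bash
python3 -c "
from h import *
f,P,s=shot('wrist','w7.png');print(s['time'],s['tool_pos'],s['contact_force'])
rr=np.hypot(P[...,0]-.5723,P[...,1]+.1565)
for lo,hi,z0,z1 in((.004,.012,.11,.13),(.0165,.0205,.07,.1)):
  m=(rr>lo)&(rr<hi)&(P[...,2]>z0)&(P[...,2]<z1);print(m.sum(),np.percentile(P[m][:,2],[10,50,90]))
cv2.imwrite('pics/c7.png',cv2.resize(f[60:300,180:460],None,fx=2.4,fy=2.4)[...,::-1])"
```

```text
40.5 [ 0.53971081 -0.1654964   0.17972088] [-0.44235998 -0.26809266 -0.00790046]
1233 [0.11714103 0.11796117 0.11879779]
843 [0.09300032 0.09385617 0.09472591]
```

View pics/c7.png

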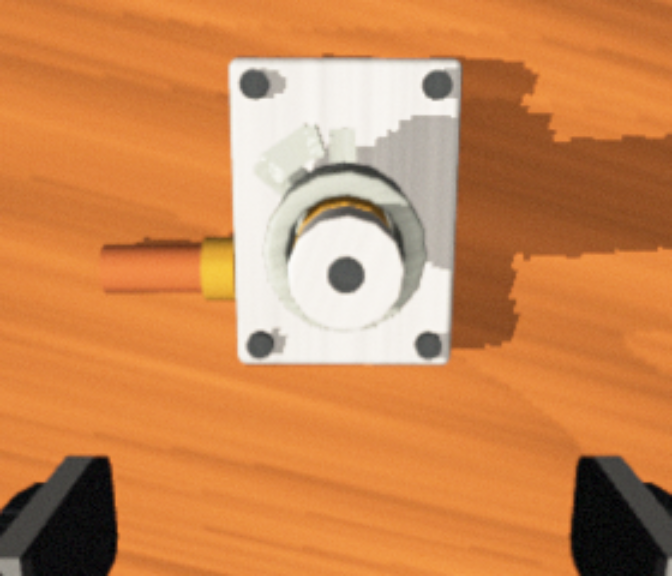

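The plug is home with its top at 118 mm. The sleeve is fully up at 93.9 mm with the tab at turn 0, and the gripper is clear.

```bash
python3 -c "
from h import *
print(workorder.job_done())"
```

```text
the job is handed in; nothing more can be done
None
```

The moisture trap is fitted: the plug is fully home, the sleeve has sprung back up and locked it, the gripper has let go and is clear, and the job was handed in at about 40 s.

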